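# Two-key release of a tube warmer's drawer

### The arm

A 7-joint arm with a two-finger parallel gripper is mounted at the origin on a cart in front of the work surface, level with it; the furniture and walls round the work are solid. World frame = base frame: x ahead of the robot, y to its left, z up, the work surface at z = 0. Lengths are in m, angles in rad, forces in N, time in s.
With the tool pointing down it reaches from about 0.4 to 0.875 m from the base axis. Payload 6.5 kg.
Tool frame: the origin (TCP) lies midway between the tips of the shut fingers; the grasp point (between the pads) lies 19 mm behind it (r.grip_point_offset is the distance from the TCP to the grasp point, in m); z points along the fingers, y is the direction in which the jaws open and shut (so a half turn about z gives the same grasp; the last joint's range is limited). The gripper opens to 85 mm and grips with 20 to 120 N. Pads are 22 mm wide; open, the fingers measure 114 mm over their backs; the gripper's body (76 mm by 85 mm) begins 54 mm behind the grasp point. The pads swing forward as they close: fully open they stand 13 mm farther back than shut.
Start: joints at [1.069, 0.536, -0.004, 1.538, 0.003, 1.067, -0.071], TCP at [0.274, -0.589, 0.231] pointing down, gripper open.
Joint ranges: [-2.7, 2.7], [-0.37, 2.16], [-1.27, 1.26], [0.24, 2.4], [-1.31, 4.45], [0.19, 1.91], [-2.76, 2.76]. Speed limits (rad/s): [2.39, 2.39, 3.14, 3.14, 3.14, 3.14, 3.14].

### API

Orientations are given as a unit quaternion [w, x, y, z].
In Python, from station import r, viewer, ticket, models gives the robot as it stands.
- The arm moves only by the tool move_arm, never from a script. Its argument "plan" is a list that holds one entry, the list of rows, each a list of 6 numbers: the shift along the tool's x, y, z in mm, then the turn, a rotation vector about the tool's x, y, z in degrees. A call has 1 to 20 rows; each row is the pose to reach, as a shift and turn from the pose commanded when the call began, along the tool's axes at that moment; what a row does not reach only later rows make up. A row lasts 1/12 s, in which the tool goes at most 41.7 mm and 7.16 degrees, less where a joint would pass 70% of its speed; a pose out of reach is approached as far as the arm can. A call with a gripper value outside its range is refused whole. "claw" is the closure, from 0 (fully open) to 1 (shut), set as the call begins (left out, the last holds). The fingers move at their own pace and stop on an object; the grip force is fixed at half the most. Time passes only in rows, so rows that repeat a pose let the fingers close. It gives the time, the measured TCP pose, the force and the opening at its end, in the units of the state.
- r.sense(): the state, without advancing time (a new reading comes with each control period).
- viewer.get_image(name): name is "scene" or "side" or "wrist"; returns the picture (420x560x3 uint8, blue, green, red); there is no depth.
- viewer.calibration(name): a dict with "camera_matrix" (3x3 intrinsics, pixels), "distortion" ([k1, k2, p1, p2, k3] as OpenCV has them; the pictures are not rectified), "pose" (4x4, takes a point from camera to world coordinates); the wrist camera has in their place "tool_from_camera" (4x4, takes a point from camera to tool coordinates, whose origin is the TCP and whose axes are the flange's). Camera axes: x right, y down, z forward; pixel columns grow to the right and rows downward; lengths in m; the calibration is good to about 2 mm. A picture is of the moment at which its call begins: read the wrist's pose just before it. calibration takes no time and is no camera call.
- ticket.finish_job(): hands the job in, once; it reports no verdict.
Trained networks look in the newest picture that a camera, given by its name, has taken for a name from the list of things; names that differ only in an ending like _2 or _b are one class to them, and where a whole thing is asked for, a point or a joint stands for the part that bears it (a point fixed in the world has none). Each returns a list of dicts, best first, with "score" (0 to 1); they miss things now and then, are a little off and sometimes report something else, mostly with a low value. They report only what shows in the picture. A call takes as long as a camera call.
- models.look_for(camera, name): "position" ([column, row] in pixels, amid what is visible of it).
- models.outline_of(camera, name): "region" (420x560 bool, what is visible of it) and "position" ([column, row] in pixels, amid what is visible of it).
- models.tip_of(camera, name): "position" ([column, row] in pixels: a listed point, or the origin of a listed thing).
The state is a dict: "time_s": time; "joint_positions": joint angles; "joint_velocities": joint speeds; "joint_torque": joint torques, N m; "position": TCP position; "tcp_rot": TCP orientation; "contact_force": force on the tool from outside, world axes, zero at the start; "wrist_torque": the same for the moment, N m; "opening": opening from 0.0 (shut) to 1.0 (fully open).
Only numpy, scipy, OpenCV 4.12 (cv2) and the standard library are available. Lean on these libraries where they do the work, as an engineer would, in place of code of your own. Each camera call takes 0.05 s, during which the arm holds its last target. There are 200 camera calls.

### The job

The drawer of the white tube warmer is held by a two-key interlock. With the fingers apart, press both round keys on its top down together, one fingertip on each, and keep both fully down until the sprung drawer has slid all the way out by itself; then lift off so that both round keys come up again. Do not touch the drawer or press the two small square keys, and leave the label roll, the timer and the marker where they are.

Things in the scene. Friction and masses are not known exactly. Their poses are not given: they have to be found in the camera images.
- warmer: white bench tube warmer, fixed to the worktop: a case 160 (x) x 180 (y) x 75 mm high, origin at the centre of its underside on the worktop. Its x axis points from the drawer front to its back, y to its left, z up. Its flat grey top carries two round keys nearer the drawer side, two small square keys behind them and a blank display strip near the back edge
- key_left_top (a point): centre of the top face of the left round key: plain black, 24 mm across, standing 12 mm above the case top at rest (87 mm above the worktop), 8 mm travel straight down. In the warmer's frame it is at x = -30, y = +28 mm, so the round keys are 56 mm apart, centre to centre, and 32 mm edge to edge. The point moves with the key. Fully down the key still stands 4 mm proud; a spring of about 1.5 N at the top and 4 N at the bottom raises it again; the interlock adds at most 1 N
- key_right_top (a point): centre of the top face of the right round key, the same as the left one, at x = -30, y = -28 mm in the warmer's frame
- key_left (a joint): how far the left round key is pressed, m: 0 up, 0.008 fully down; it frees its side of the drawer beyond 0.005
- key_right (a joint): how far the right round key is pressed, m: 0 up, 0.008 fully down; it frees its side of the drawer beyond 0.005
- drawer (a joint): how far the drawer has come out of the front of the case, m: 0 shut, 0.052 all the way out. Its spring moves it, slowed by a damper, in about 2 to 3 s while both round keys are down; a key that rises early catches it again part way, and it goes on when both are pressed again. Once fully out it stays out
- drawer_front (a point): centre of the outer face of the grey drawer front (136 mm wide, 42 mm high, its middle 35 mm above the worktop); it moves along the warmer's -x axis as the drawer comes out
- set_left (a joint): how far the left small square key is pressed, m: 0 up, 0.003 down; not to be pressed
- set_right (a joint): how far the right small square key is pressed, m: 0 up, 0.003 down; not to be pressed
- set_left_top (a point): top of the left small square key, 12 x 12 mm, standing 5 mm above the case top, at x = +24, y = +16 mm in the warmer's frame (54 mm behind the line of the round keys)
- set_right_top (a point): top of the right small square key, the same, at x = +24, y = -16 mm in the warmer's frame
- label_roll: loose bystander: white roll of labels lying flat beside the warmer, 58 mm across, 24 mm high, origin at the centre of its underside
- bench_timer: loose bystander: white count-down timer lying beside the warmer, 64 x 64 x 22 mm, origin at the centre of its underside
- marker: loose bystander: white and black marker pen lying behind the warmer, 14 x 134 x 15 mm, along its own y axis, origin at the centre of its underside

How it is judged:
On the way, in this order (a step that is already met when the one before it is completed fails the run):
1. both round keys are pressed down together, each by the fingers (value of joint each of key_left, key_right above 0.005 m and contact force between the fingers and key_left above 0.5 N and contact force between the fingers and key_right above 0.5 N), for 0.3 s.
2. both keys are still down when the drawer has come all the way out (value of joint each of key_left, key_right above 0.005 m and value of joint drawer above 0.048 m), for 0.1 s.
At the end, for the whole second after the job is handed in: the drawer is out by more than 48 of its 52 mm, both round keys are up again (less than 2 mm down), the square keys are up (less than 1.2 mm down) and the label roll, the timer and the marker are within 15 mm of where they stood (value of joint drawer above 0.048 m and value of joint each of key_left, key_right below 0.002 m and value of joint each of set_left, set_right below 0.0012 m and distance of each of label_roll, bench_timer, marker from where it was at the start of the episode below 0.015 m); the robot touches nothing.
It fails at once if the drawer is touched by the robot (contact force between any of the fingers, the arm and drawer above 0.5 N).
It fails at once if a small square key is pressed (value of joint any of set_left, set_right above 0.0012 m).
It fails at once if a bystander is moved or lifted (distance of any of label_roll, bench_timer, marker from where it was at the start of the episode above 0.015 m).
It also fails if it takes over 32 s, if anything falls off the work surface, if the arm or the gripper's body presses on something with over 40 N, if the wrist force passes 120 N, or if a joint passes its speed limit or range.

## Working session

There is one attempt and no reset: what is moved stays moved. The work goes in short steps, Python scripts to look and compute and a tool call to move; the robot and the scene stay as the last step left them, time stands still between calls to the robot, and variables do not carry over. Pictures are saved under pics/ and viewed, about 8 in all and at most 12, crops included, and the job is handed in when it is done.

Besides the shell and the picture viewer there is one more tool, called by a JSON object that holds its "op" and its "data", one argument or row to a line. move_arm: Moves the arm, as the interface text tells. Its arguments: {"type":"object","properties":{"plan":{"type":"array","items":{"type":"array","items":{"type":"array","items":{"type":"number"}}}},"claw":{"type":"number"}},"required":["plan"]}

```bash
mkdir -p pics; ls; cat > h.py <<'E'
import numpy as np, cv2
from scipy.spatial.transform import Rotation as R
from station import r, viewer, ticket, models
def cam(name,s=None):
    c=viewer.calibration(name); K=np.array(c["camera_matrix"]);D=np.array(c["distortion"])
    if "pose" in c: T=np.array(c["pose"])
    else:
        q=s["tcp_rot"]; W=np.eye(4); W[:3,:3]=R.from_quat([q[1],q[2],q[3],q[0]]).as_matrix(); W[:3,3]=s["position"]
        T=W@np.array(c["tool_from_camera"])
    return K,D,T
def ray(c,px):
    K,D,T=c; u=cv2.undistortPoints(np.array([[px]],float),K,D)[0,0]
    return T[:3,3],T[:3,:3]@np.array([u[0],u[1],1])
def atz(c,px,z):
    o,d=ray(c,px); return o+d*(z-o[2])/d[2]
def proj(c,p):
    K,D,T=c; Ti=np.linalg.inv(T); return cv2.projectPoints(np.array(p,float).reshape(-1,3),cv2.Rodrigues(Ti[:3,:3])[0],Ti[:3,3],K,D)[0][:,0]
Z=dict(key_left_top=.087,key_right_top=.087,set_left_top=.08,set_right_top=.08,warmer=0,label_roll=0,bench_timer=0,marker=0,drawer_front=.035)
E
python3 - <<'E'
from h import *
s=r.sense(); print(s)
ims=[]
for n in ["scene","side","wrist"]:
    im=viewer.get_image(n); c=cam(n,s); ims.append(im)
    for k,z in Z.items():
        for d in models.tip_of(n,k)[:2]:
            print(n,k,round(d["score"],2),np.round(d["position"],1),np.round(atz(c,d["position"],z),4))
    cv2.imwrite(f"pics/{n}0.png",im)
E
```

```text
pics
{'time_s': 0.0, 'joint_positions': array([ 1.0687831 ,  0.53718587, -0.00443246,  1.53886716,  0.00256678,
        1.06731564, -0.07120182]), 'joint_velocities': array([ 1.53817001e-03, -2.25847294e-03,  2.51039204e-04,  8.46021886e-04,
        4.09619400e-05, -1.06643723e-03,  6.54313862e-04]), 'joint_torque': array([-4.32045827e-04, -5.83407569e+01,  1.04812089e+00, -2.59099317e+01,
        1.21882249e-02,  9.64360661e-03,  2.87455180e-05]), 'position': array([ 0.27411487, -0.58866939,  0.23040271]), 'tcp_rot': array([-8.51552002e-04,  9.76346497e-01,  2.16209933e-01, -2.41776497e-04]), 'contact_force': array([-0.03670002, -0.16973818,  0.39702606]), 'wrist_torque': array([-0.03699206, -0.01267817, -0.01929805]), 'opening': 0.9987948237925262}
scene key_left_top 0.47 [304.8 217.8] [0.5247 0.0292 0.087 ]
scene key_right_top 0.68 [322.  206.3] [ 0.5123 -0.0268  0.087 ]
scene set_left_top 0.61 [288.1 211.4] [0.5688 0.0069 0.08  ]
scene set_right_top 0.39 [297.7 205. ] [ 0.5626 -0.0252  0.08  ]
scene warmer 0.68 [303.8 247.4] [ 0.5396 -0.0035  0.    ]
scene label_roll 0.62 [342.1 
[... 180 characters left out ...]
6 245.8] [0.4611 0.0162 0.035 ]
side key_left_top 0.56 [247.7 197.9] [0.5212 0.0283 0.087 ]
side key_left_top 0.43 [240.7 215.8] [ 0.5112 -0.0285  0.087 ]
side key_right_top 0.58 [240.2 215.2] [ 0.51   -0.0267  0.087 ]
side key_right_top 0.3 [256.3 238.1] [ 0.5479 -0.0907  0.087 ]
side set_left_top 0.57 [270.6 210.1] [ 0.5722 -0.001   0.08  ]
side set_right_top 0.61 [265. 219.] [ 0.5617 -0.0288  0.08  ]
side warmer 0.65 [259.  237.4] [ 0.5462 -0.0061  0.    ]
side label_roll 0.59 [254.4 290. ] [ 0.5461 -0.1511  0.    ]
side bench_timer 0.76 [273.9 194.3] [0.5741 0.1433 0.    ]
side marker 0.71 [315.3 247.1] [ 0.6718 -0.0305  0.    ]
side drawer_front 0.57 [220.4 219.7] [0.4597 0.0115 0.035 ]
```

View pics/scene0.png

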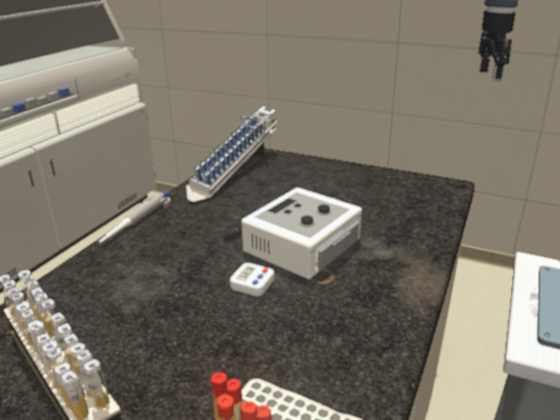

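View pics/side0.png

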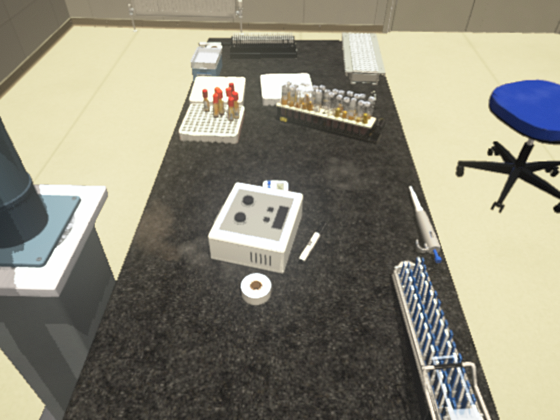

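The scene shows the warmer at about (300,230), with the round keys at (305,218) and (322,206). The side view agrees, with the keys at (248,198) and (240,215). That puts the key midpoint at about (0.517, 0.001) and the warmer yaw at about -13°. I'm moving above it with the claw half closed.

{"op": "move_arm", "data": {
  "plan": [
    [[469, -432, 30, 0, 0, 38], [469, -432, 30, 0, 0, 38], [469, -432, 30, 0, 0, 38], [469, -432, 30, 0, 0, 38], [469, -432, 30, 0, 0, 38], [469, -432, 30, 0, 0, 38], [469, -432, 30, 0, 0, 38], [469, -432, 30, 0, 0, 38], [469, -432, 30, 0, 0, 38], [469, -432, 30, 0, 0, 38], [469, -432, 30, 0, 0, 38], [469, -432, 30, 0, 0, 38], [469, -432, 30, 0, 0, 38], [469, -432, 30, 0, 0, 38], [469, -432, 30, 0, 0, 38], [469, -432, 30, 0, 0, 38], [469, -432, 30, 0, 0, 38], [469, -432, 30, 0, 0, 38], [469, -432, 30, 0, 0, 38], [469, -432, 30, 0, 0, 38]]
  ],
  "claw": 0.5
}}

```text
time_s: 3.17
position: [0.5168, -0.0014, 0.2013]
tcp_rot: [0.0, 0.993, -0.115, -0.0]
contact_force: [-0.5, -0.7, 0.8]
opening: 0.505
```

```bash
python3 - <<'E'
from h import *
s=r.sense(); print(s["time_s"],s["position"],s["tcp_rot"],s["contact_force"],s["opening"])
q=s["tcp_rot"]; Rm=R.from_quat([q[1],q[2],q[3],q[0]])
im=viewer.get_image("wrist"); c=cam("wrist",s)
for k in ["key_left_top","key_right_top","set_left_top","set_right_top"]:
    for d in models.tip_of("wrist",k)[:2]:
        p=atz(c,d["position"],Z[k]); print(k,round(d["score"],2),np.round(d["position"],1),np.round(p,4),"tool mm",np.round(Rm.inv().apply(p-s["position"])*1000,1))
cv2.imwrite("pics/w1.png",im); cv2.imwrite("pics/s1.png",viewer.get_image("scene"))
E
```

```text
3.1667 [ 0.51677059 -0.00141877  0.20130141] [ 4.14655177e-04  9.93396192e-01 -1.14733706e-01 -1.04031925e-04] [-0.5362832  -0.67310523  0.80791398] 0.50523733413549
key_left_top 0.82 [245.8 208.2] [0.524  0.0296 0.087 ] tool mm [  0.  -31.9 114.3]
key_right_top 0.6 [314.6 211.8] [ 0.5077 -0.0262  0.087 ] tool mm [ -3.2  26.1 114.3]
set_left_top 0.46 [265.8 144.7] [0.5706 0.0009 0.08  ] tool mm [ 51.9 -14.6 121.3]
set_right_top 0.58 [299.3 145.2] [ 0.564  -0.0256  0.08  ] tool mm [ 51.5  12.7 121.3]
```

View pics/w1.png

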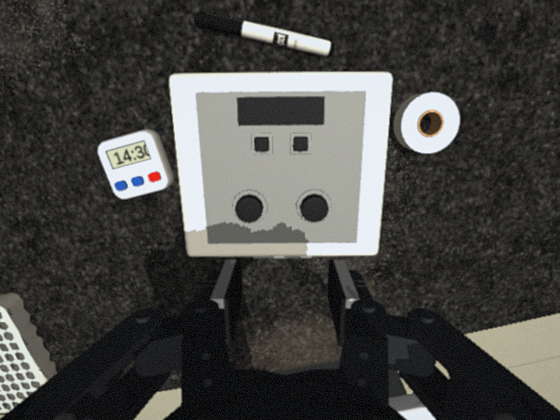

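The wrist picture shows the warmer almost square to the tool. The round keys are at about (249,208) and (314,208), the square keys at (261,144) and (300,144), and the fingertips near (232,262) and (340,262). I'll refine the keys from their dark blobs and check the finger spacing.

```bash
python3 - <<'E'
from h import *
s=r.sense(); c=cam("wrist",s); q=s["tcp_rot"]; Rm=R.from_quat([q[1],q[2],q[3],q[0]])
im=cv2.imread("pics/w1.png"); g=cv2.cvtColor(im,cv2.COLOR_BGR2GRAY)
m=np.zeros_like(g); m[130:225,205:350]=(g[130:225,205:350]<75)*255
n,_,st,ce=cv2.connectedComponentsWithStats(m)
for a,b in zip(st[1:],ce[1:]):
    if a[4]>50:
        z=.085 if b[1]>180 else .078
        print(a,np.round(b,1),np.round(Rm.inv().apply(atz(c,b,z)-s["position"])*1000,1))
for z in (-8,-4,0):
  for y in (-35,-28,-21,21,28,35):
    print(z,y,np.round(proj(c,s["position"]+Rm.apply([0,y/1000,z/1000]))[0]),end=' ')
  print()
cv2.imwrite("pics/w1c.png",cv2.resize(im[190:340,190:390],None,fx=4,fy=4))
E
```

```text
[255 137  14  15 191] [261.4 143.6] [ 52.6 -18.3 123.4]
[293 137  15  14 183] [300.  143.5] [ 52.7  13.3 123.4]
[235 195  28  28 576] [248.7 208.1] [ -0.6 -29.7 116.4]
[300 194  28  28 592] [313.8 207.7] [ -0.2  25.5 116.4]
-8 -35 [210. 282.] -8 -28 [225. 282.] -8 -21 [239. 282.] -8 21 [328. 282.] -8 28 [342. 282.] -8 35 [357. 282.] 
-4 -35 [212. 278.] -4 -28 [226. 278.] -4 -21 [241. 278.] -4 21 [327. 278.] -4 28 [341. 278.] -4 35 [355. 278.] 
0 -35 [214. 274.] 0 -28 [228. 274.] 0 -21 [242. 274.] 0 21 [325. 274.] 0 28 [339. 274.] 0 35 [353. 274.]
```

View pics/w1c.png

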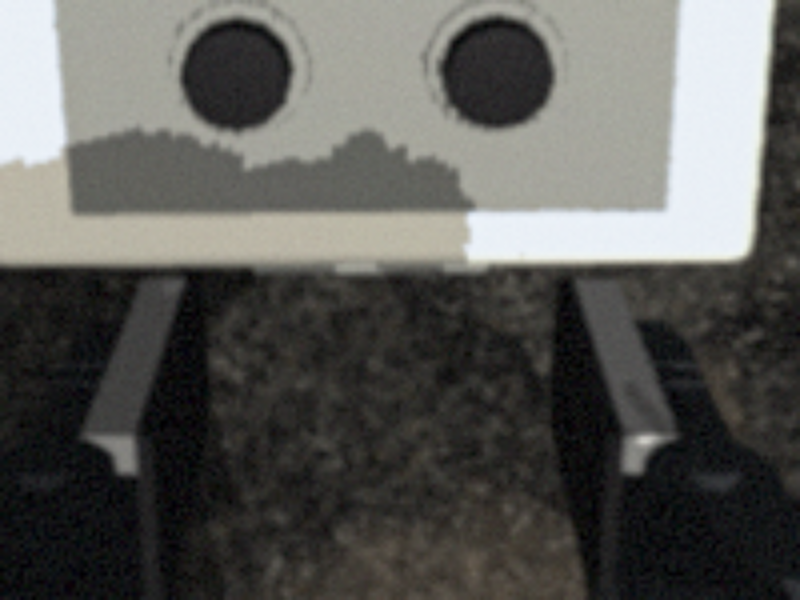

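The tips sit at about ±26.5 mm, which fits on the keys, and the keys are centred at about y = -2 mm in the tool frame. I'm correcting for that and descending to just above them.

{"op": "move_arm", "data": {
  "plan": [
    [[0, -2, 30, 0, 0, 0], [0, -2, 60, 0, 0, 0], [0, -2, 85, 0, 0, 0], [0, -2, 100, 0, 0, 0], [0, -2, 106, 0, 0, 0], [0, -2, 108, 0, 0, 0], [0, -2, 108, 0, 0, 0], [0, -2, 108, 0, 0, 0]]
  ]
}}

```text
time_s: 4.13
position: [0.5185, 0.0023, 0.0943]
tcp_rot: [-0.0, 0.994, -0.114, 0.001]
contact_force: [0.5, -0.8, -0.1]
opening: 0.497
```

```bash
python3 - <<'E'
from h import *
s=r.sense(); print(s["time_s"],s["position"],s["contact_force"],s["opening"])
w=viewer.get_image("wrist"); a=viewer.get_image("side")
cv2.imwrite("pics/c2.png",np.hstack([cv2.resize(w[150:330,180:400],(440,360)),cv2.resize(a[150:270,190:310],(360,360))]))
E
```

```text
4.1333 [0.51852723 0.00230292 0.09432278] [ 0.48292578 -0.83569003 -0.08593774] 0.4969101147593696
```

View pics/c2.png

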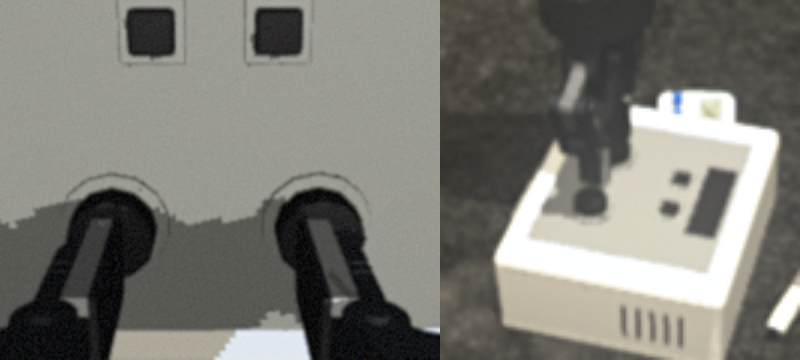

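Both tips are over their keys (crop (110,225) and (318,225)) with no contact yet. I'm lowering in steps and watching the force.

{"op": "move_arm", "data": {
  "plan": [
    [[0, 0, 3, 0, 0, 0], [0, 0, 6, 0, 0, 0], [0, 0, 9, 0, 0, 0], [0, 0, 12, 0, 0, 0], [0, 0, 14, 0, 0, 0], [0, 0, 15, 0, 0, 0], [0, 0, 15, 0, 0, 0], [0, 0, 15, 0, 0, 0]]
  ]
}}

```text
time_s: 4.9
position: [0.5179, 0.0023, 0.0785]
tcp_rot: [0.0, 0.994, -0.113, 0.0]
contact_force: [-1.2, 0.3, 7.1]
opening: 0.501
```

{"op": "move_arm", "data": {
  "plan": [
    [[0, 0, 1, 0, 0, 0], [0, 0, 2, 0, 0, 0], [0, 0, 3, 0, 0, 0], [0, 0, 4, 0, 0, 0], [0, 0, 4, 0, 0, 0]]
  ]
}}

```text
time_s: 5.32
position: [0.518, 0.0023, 0.0769]
tcp_rot: [0.0, 0.994, -0.114, 0.0]
contact_force: [-10.7, -0.4, 33.7]
opening: 0.501
```

The force of 34 N says the keys have bottomed out. I'm holding there while the drawer runs.

{"op": "move_arm", "data": {
  "plan": [
    [[0, 0, 0, 0, 0, 0], [0, 0, 0, 0, 0, 0], [0, 0, 0, 0, 0, 0], [0, 0, 0, 0, 0, 0], [0, 0, 0, 0, 0, 0], [0, 0, 0, 0, 0, 0], [0, 0, 0, 0, 0, 0], [0, 0, 0, 0, 0, 0], [0, 0, 0, 0, 0, 0], [0, 0, 0, 0, 0, 0], [0, 0, 0, 0, 0, 0], [0, 0, 0, 0, 0, 0], [0, 0, 0, 0, 0, 0], [0, 0, 0, 0, 0, 0], [0, 0, 0, 0, 0, 0], [0, 0, 0, 0, 0, 0], [0, 0, 0, 0, 0, 0], [0, 0, 0, 0, 0, 0], [0, 0, 0, 0, 0, 0], [0, 0, 0, 0, 0, 0]]
  ]
}}

```text
time_s: 6.98
position: [0.518, 0.0023, 0.0769]
tcp_rot: [0.0, 0.994, -0.114, 0.0]
contact_force: [-9.5, -0.7, 34.9]
opening: 0.495
```

```bash
python3 - <<'E'
from h import *
s=r.sense(); print(s["time_s"],s["position"],s["contact_force"],s["wrist_torque"])
w=viewer.get_image("wrist"); a=viewer.get_image("side")
b=viewer.get_image("scene")
for n in ("side","scene"):
    for d in models.tip_of(n,"drawer_front")[:2]: print(n,d["score"],atz(cam(n),d["position"],.035))
cv2.imwrite("pics/c3.png",np.hstack([cv2.resize(x,(390,390)) for x in (a[160:290,180:310],b[180:310,240:370])]))
E
```

```text
6.9833 [0.51798251 0.00234535 0.07688633] [-9.45518865 -0.7434726  34.93135233] [-0.03571074  2.2299681   0.01175546]
side 0.67 [0.41694137 0.02264946 0.035     ]
side 0.25 [ 0.55556054 -0.17462674  0.035     ]
scene 0.67 [0.40898833 0.03242812 0.035     ]
```

View pics/c3.png

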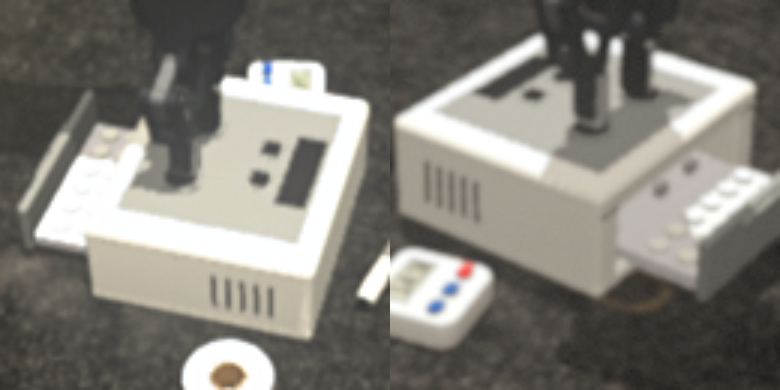

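The drawer is sliding out in both views and is about 45–53 mm out so far. I'll hold for another 2.5 s to make sure it finishes.

{"op": "move_arm", "data": {
  "plan": [
    [[0, 0, 0, 0, 0, 0], [0, 0, 0, 0, 0, 0], [0, 0, 0, 0, 0, 0], [0, 0, 0, 0, 0, 0], [0, 0, 0, 0, 0, 0], [0, 0, 0, 0, 0, 0], [0, 0, 0, 0, 0, 0], [0, 0, 0, 0, 0, 0], [0, 0, 0, 0, 0, 0], [0, 0, 0, 0, 0, 0], [0, 0, 0, 0, 0, 0], [0, 0, 0, 0, 0, 0], [0, 0, 0, 0, 0, 0], [0, 0, 0, 0, 0, 0], [0, 0, 0, 0, 0, 0], [0, 0, 0, 0, 0, 0], [0, 0, 0, 0, 0, 0], [0, 0, 0, 0, 0, 0], [0, 0, 0, 0, 0, 0], [0, 0, 0, 0, 0, 0]]
  ]
}}

```text
time_s: 8.9
position: [0.518, 0.0023, 0.0769]
tcp_rot: [0.0, 0.994, -0.113, 0.0]
contact_force: [-9.9, -0.0, 33.9]
opening: 0.502
```

```bash
python3 - <<'E'
from h import *
old=cv2.imread("pics/c3.png")
a=viewer.get_image("side");b=viewer.get_image("scene")
for n in ("side","scene"):
    for d in models.tip_of(n,"drawer_front")[:1]: print(n,d["score"],atz(cam(n),d["position"],.035))
new=np.hstack([cv2.resize(x,(390,390)) for x in (a[160:290,180:310],b[180:310,240:370])])
d=cv2.absdiff(old,new); print((d.max(2)>60).sum(), r.sense()["contact_force"])
# expected drawer-front centre when fully out, from key midpoint and yaw
y=np.deg2rad(-13.2); ax=np.array([np.cos(y),np.sin(y)])
print("shut/out expected",np.array([.518,.002])-ax*.050,np.array([.518,.002])-ax*.102)
E
```

```text
side 0.93 [0.41152703 0.02275782 0.035     ]
scene 0.81 [0.41269561 0.02647311 0.035     ]
0 [-9.64623841e+00  2.88031726e-02  3.39123718e+01]
shut/out expected [0.46932105 0.01341754] [0.41869495 0.02529179]
```

The picture hasn't changed over the last 2 s, and the drawer front has moved about 50 mm, which matches 52 mm within noise. It is fully out, so I'm lifting straight up.

{"op": "move_arm", "data": {
  "plan": [
    [[0, 0, -4, 0, 0, 0], [0, 0, -10, 0, 0, 0], [0, 0, -20, 0, 0, 0], [0, 0, -40, 0, 0, 0], [0, 0, -70, 0, 0, 0], [0, 0, -100, 0, 0, 0], [0, 0, -120, 0, 0, 0], [0, 0, -120, 0, 0, 0], [0, 0, -120, 0, 0, 0], [0, 0, -120, 0, 0, 0], [0, 0, -120, 0, 0, 0]]
  ]
}}

```text
time_s: 10.02
position: [0.5166, 0.0023, 0.193]
tcp_rot: [0.0, 0.994, -0.113, -0.001]
contact_force: [0.2, 0.5, -0.3]
opening: 0.501
```

```bash
python3 - <<'E'
from h import *
w=viewer.get_image("wrist");a=viewer.get_image("side");b=viewer.get_image("scene")
for n in ("side","scene"):
  for k in ("drawer_front","label_roll","bench_timer","marker"):
    for d in models.tip_of(n,k)[:1]: print(n,k,round(d["score"],2),np.round(atz(cam(n),d["position"],Z[k]),4))
print(r.sense()["contact_force"])
cv2.imwrite("pics/c4.png",np.hstack([cv2.resize(x,(400,400)) for x in (a[160:290,180:310],w[100:300,180:380])]))
E
```

```text
side drawer_front 0.94 [0.4168 0.0249 0.035 ]
side label_roll 0.82 [ 0.5525 -0.1474  0.    ]
side bench_timer 0.45 [0.5726 0.1356 0.    ]
side marker 0.84 [ 0.6634 -0.0168  0.    ]
scene drawer_front 0.87 [0.4103 0.0269 0.035 ]
scene bench_timer 0.88 [0.5782 0.1395 0.    ]
scene marker 0.65 [ 0.6725 -0.0245  0.    ]
[-0.03148204 -0.18718014  0.57589617]
```

View pics/c4.png

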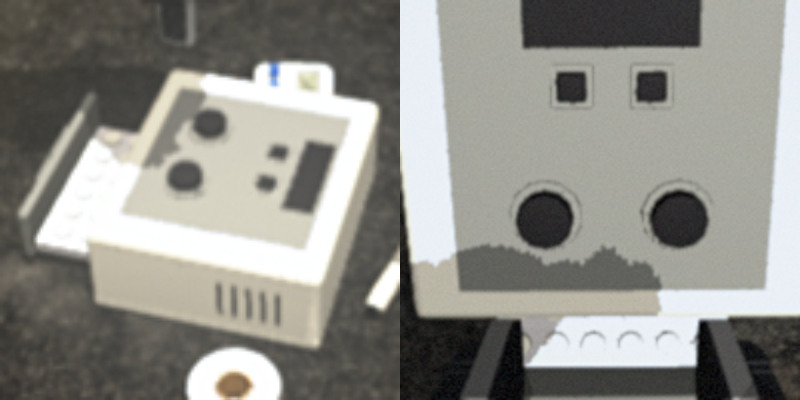

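The drawer is out, both round keys are up, and the gripper is clear with no contact force, so I'm handing in.

```bash
python3 -c "
from station import ticket
print(ticket.finish_job())"
```

```text
the job is handed in; nothing more can be done
None
```

The job is handed in, and the drawer is out. I pressed both round keys together with the claw half closed. I held them fully down at about 34 N for roughly 3.5 s, then lifted straight off. The job was handed in at about 10.5 s of the 32 s allowed.

- **Drawer:** the camera estimates put the drawer front about 50 mm out, give or take a few mm, against the 52 mm full travel. The picture did not change at all over the last 2 s of holding, so I took it as fully out. The joint value itself could not be read.
- **Keys:** after the lift, both round keys look up again and the square keys look untouched. The remaining contact force was about zero.
- **Bystanders:** I never went near the label roll, timer or marker. The camera estimates for them scattered by up to about 16 mm (the marker in the side view), which I put down to detection noise: the scene view put the marker within about 6 mm of its starting place. The network did not find the label roll in the last scene picture, but the side view put it within about 8 mm.

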